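# Sweep foam scraps into the catch pan

## Robot

A 7-joint arm with a two-finger parallel gripper is mounted at the origin on a cart in front of the work surface, level with it; the furniture and walls round the work are solid. World frame = base frame: x ahead of the robot, y to its left, z up, the work surface at z = 0. Lengths are in m, angles in rad, forces in N, time in s.
With the tool pointing down it reaches from about 0.35 to 0.9 m from the base axis. Payload 19.9 kg.
Tool frame: the origin (TCP) lies midway between the tips of the shut fingers; the grasp point (between the pads) lies 19 mm behind it (bot.grip_point_offset is the distance from the TCP to the grasp point, in m); z points along the fingers, y is the line along which they close (so a half turn about z gives the same grasp; the last joint's range is limited). The gripper opens to 85 mm and grips with 20 to 120 N. Pads are 22 mm wide; open, the fingers measure 114 mm over their backs; the gripper's body (76 mm by 85 mm) begins 54 mm behind the grasp point. The pads swing forward as they close: fully open they stand 13 mm farther back than shut.
Start: joints at [1.27, 0.417, -0.01, 1.614, 0.005, 1.111, -0.053], TCP at [0.161, -0.604, 0.231] pointing down, gripper open.
Joint ranges: [-2.81, 2.81], [-0.39, 2.02], [-1.27, 1.25], [0.06, 2.57], [-1.19, 4.33], [0.19, 2], [-2.82, 2.82]. Speed limits (rad/s): [1.89, 1.89, 2.39, 2.39, 3.01, 3.01, 3.01].

## Interface

Orientations are given as a unit quaternion [w, x, y, z].
In Python, from plant import bot, imaging, spotter gives the robot as it stands.
- The arm moves only by the shell command python3 -m pendant 'ROWS' [OPENING]. ROWS is JSON, a list of rows, each an object of numbers: "tx", "ty", "tz": the shift along the tool's x, y, z in cm; "rx", "ry", "rz": the turn, a rotation vector about the tool's x, y, z in units of 6 degrees (1.0 is 6 degrees). A call has 1 to 8 rows; each row is the pose to reach, as a shift and turn from the pose commanded when the call began, along the tool's axes at that moment; what a row does not reach only later rows make up. A row lasts 1/10 s, in which the tool goes at most 50 mm and 8.59 degrees, less where a joint would pass 70% of its speed; a pose out of reach is approached as far as the arm can. A call with a gripper value outside its range is refused whole. OPENING is the opening, from -1 (shut) to 1 (fully open), set as the call begins (- or left out, the last holds). The fingers move at their own pace and stop on an object; the grip force is fixed at half the most. Time passes only in rows, so rows that repeat a pose let the fingers close. It gives the time, the measured TCP pose, the force, the opening and the grip force at its end, in the units of the state.
- bot.get_obs(): the state, without advancing time (a new reading comes with each control period).
- imaging.camera(name): name is "scene" or "top" or "wrist"; returns a dict with "img" (480x640x3 uint8, blue, green, red), "fx", "fy", "cx", "cy" (pixels), "R" (3x3) and "t" (3): a world point X has camera coordinates R X + t; the wrist camera has in their place "tool_from_camera" (4x4, takes a point from camera to tool coordinates, whose origin is the TCP and whose axes are the flange's). Camera axes: x right, y down, z forward; pixel columns grow to the right and rows downward; lengths in m; the calibration is good to about 2 mm. A picture is of the moment at which its call begins: read the wrist's pose just before it. There is no depth.
- bot.job_done(): hands the job in; it is judged then, once.
Trained networks look in the newest picture that a camera, given by its name, has taken for a name from the list of things; names that differ only in an ending like _2 or _b are one class to them, and where a whole thing is asked for, a point or a joint stands for the part that bears it (a point fixed in the world has none). Each returns a list of dicts, best first, with "confidence" (0 to 1); they miss things now and then, are a little off and sometimes report something else, mostly with a low value. They report only what shows in the picture. A call takes as long as a camera call.
- spotter.look_for(camera, name): "point" ([x, y, z] in m, in world coordinates, good to about 4 mm: the middle of the surface that is visible of it).
- spotter.cut_out(camera, name): "pixels" (480x640 bool, what is visible of it).
- spotter.place_of(camera, name): "point" ([x, y, z] in m, in world coordinates, good to about 4 mm: a listed point, or the origin of a listed thing).
The state is a dict: "clock": time; "qpos": joint angles; "qd": joint speeds; "joint_efforts": joint torques, N m; "position": TCP position; "orientation": TCP orientation; "wrist_force": force on the tool from outside, world axes, zero at the start; "torque": the same for the moment, N m; "gripper_width": finger opening in m; "finger_force": force on a finger pad.
Only numpy, scipy, OpenCV 4.12 (cv2) and the standard library are available. Lean on these libraries where they do the work, as an engineer would, in place of code of your own. Each camera call takes 0.05 s, during which the arm holds its last target. There are 200 camera calls.

## Task

Clear the three broken pieces of white foam from the bench: sweep them with the fingers through the open side of the low aluminium pan until all three are right inside it, lying flat on its floor. Only push them along the bench, do not pick them up, and leave the small petri dish, the brown-capped jar and the forceps where they are.

Things in the scene. Friction and masses are not known exactly. Their poses are not given: they have to be found in the camera images.
- scrap_small: small broken slab of white bead foam, about 49 (own x) x 58 (own y) x 18 mm high, light, lying loose on the bench; origin at the centre of its underside. The underside is a little uneven, so it may lie up to 5 degrees off level.
- scrap_mid: mid broken slab of white bead foam, about 53 (own x) x 70 (own y) x 19 mm high, light, lying loose on the bench; origin at the centre of its underside. The underside is a little uneven, so it may lie up to 5 degrees off level.
- scrap_large: large broken slab of white bead foam, about 66 (own x) x 74 (own y) x 20 mm high, light, lying loose on the bench; origin at the centre of its underside. The underside is a little uneven, so it may lie up to 5 degrees off level.
- pan: low open-fronted pan of bare aluminium sheet, 160 mm deep (own x), 200 mm wide (own y), fixed to the bench; origin at the centre of its underside. Side and back walls (+y, -y, +x) 3 mm thick, 35 mm high with a 5 mm thick rolled rim; floor 2.5 mm thick. The open mouth is at own -x, facing roughly world +y (the robot's left), with an 18 mm lip sloping from bench to floor; clear width 192 mm.
- pan_mouth (a point): the middle of the front edge of the pan's lip, at bench height; its x axis points horizontally into the pan, its y axis along the mouth. The back wall's inner face is at x = 157 mm, the side walls' at y = +-97 mm, and they begin 14 mm behind the lip edge.
- dish: small shallow clear petri dish, 64 mm across, 13 mm high, loose bystander; origin at the centre of its underside
- jar: squat glass jar with brown cap, 68 mm across, 82 mm high, standing, loose bystander; origin at the centre of its underside
- tweezers: steel forceps lying flat, 113 mm long (own y) x 16 mm x 10 mm, loose bystander; origin at the centre of the underside

How it is judged:
At the end, for the whole second after the job is handed in: Each foam scrap lies flat (tilt under 0.2 rad, underside under 12 mm above the bench) and at rest in the pan: its centre between the side walls and at least 25 mm (small), 27 mm (mid) or 33 mm (large) inside the lip's front edge (x of scrap_small in the frame of pan_mouth between 0.025 and 0.155 m and y of scrap_small in the frame of pan_mouth between -0.09 and 0.09 m and height (world z) of each of scrap_small, scrap_mid, scrap_large below 0.012 m and angle between each of scrap_small, scrap_mid, scrap_large's own z axis and vertical below 0.2 rad and linear speed of each of scrap_small, scrap_mid, scrap_large below 0.01 m/s and x of scrap_mid in the frame of pan_mouth between 0.027 and 0.155 m and y of scrap_mid in the frame of pan_mouth between -0.09 and 0.09 m and x of scrap_large in the frame of pan_mouth between 0.033 and 0.155 m and y of scrap_large in the frame of pan_mouth between -0.09 and 0.09 m); the robot touches nothing.
It fails at once if a foam scrap is lifted or carried (its underside more than 35 mm above the bench) (height (world z) of any of scrap_small, scrap_mid, scrap_large above 0.035 m).
It fails at once if the small petri dish is moved more than 15 mm (distance of dish from where it was at the start of the episode above 0.015 m).
It fails at once if the brown-capped jar is moved more than 15 mm or tipped (distance of jar from where it was at the start of the episode above 0.015 m or angle between jar's own z axis and vertical above 0.3 rad).
It fails at once if the forceps is moved more than 15 mm (distance of tweezers from where it was at the start of the episode above 0.015 m).
It also fails if it takes over 58 s, if anything falls off the work surface, if the arm or the gripper's body presses on something with over 40 N, if the wrist force passes 120 N, or if a joint passes its speed limit or range.

## Working session

There is one attempt and no reset: what is moved stays moved. The work goes in short steps, Python scripts to look and compute and a shell command to move; the robot and the scene stay as the last step left them, time stands still between calls to the robot, and variables do not carry over. Pictures are saved under pics/ and viewed, at most 10 in all, crops included, and the job is handed in when it is done.

```bash
mkdir -p pics; cat > h.py <<'E'
import numpy as np, cv2
from plant import bot, imaging, spotter
from scipy.spatial.transform import Rotation as R
def rot(): 
    o=bot.get_obs(); q=o["orientation"]; return o, R.from_quat([q[1],q[2],q[3],q[0]]).as_matrix()
def ray(c,u,v,z):
    d=c["R"].T@np.array([(u-c["cx"])/c["fx"],(v-c["cy"])/c["fy"],1]); o=-c["R"].T@c["t"]
    return o+d*(z-o[2])/d[2]
def proj(c,X):
    p=c["R"]@np.array(X)+c["t"]; return p[0]/p[2]*c["fx"]+c["cx"],p[1]/p[2]*c["fy"]+c["cy"]
E
python3 - <<'E'
from h import *
o,M=rot(); print(o["clock"],o["position"],M.round(3).tolist(),o["gripper_width"])
for cam in("top","scene"):
    c=imaging.camera(cam); cv2.imwrite(f"pics/{cam}0.png",c["img"])
    for n in "scrap_small scrap_mid scrap_large pan pan_mouth dish jar tweezers".split():
        for k in spotter.place_of(cam,n)[:2]: print(cam,n,np.round(k["point"],3),round(k["confidence"],2),np.round(proj(c,k["point"])))
E
```

```text
0.0 [ 0.16046611 -0.6036807   0.23064122] [[0.966, 0.257, -0.0], [0.257, -0.966, 0.001], [-0.0, -0.001, -1.0]] 0.08555920229744438
top scrap_small [ 0.546  0.17  -0.006] 0.74 [315. 244.]
top scrap_mid [0.412 0.337 0.001] 0.91 [235. 305.]
top scrap_large [ 0.441  0.17  -0.001] 0.6 [314. 293.]
top pan [ 0.482 -0.026  0.004] 0.83 [407. 274.]
top pan_mouth [ 0.482 -0.027  0.   ] 0.48 [406. 275.]
top dish [ 0.552  0.317 -0.001] 0.66 [247. 240.]
top jar [ 0.686  0.391 -0.004] 0.92 [217. 181.]
top tweezers [ 0.645  0.158 -0.001] 0.53 [321. 200.]
scene scrap_small [ 0.543  0.175 -0.003] 0.81 [328. 273.]
scene scrap_mid [0.41  0.338 0.004] 0.87 [309. 374.]
scene scrap_large [ 0.442  0.174 -0.003] 0.71 [373. 306.]
scene scrap_large [ 0.477 -0.026 -0.001] 0.24 [435. 238.]
scene pan [ 0.479 -0.026  0.001] 0.61 [434. 237.]
scene pan_mouth [0.487 0.053 0.001] 0.59 [402. 255.]
scene pan_mouth [0.649 0.165 0.005] 0.47 [292. 238.]
scene dish [ 0.552  0.318 -0.001] 0.96 [258. 313.]
scene jar [ 0.685  0.39  -0.   ] 0.61 [172. 291.]
scene tweezers [0.648 0.164 0.004] 0.58 [293. 238.]
```

View pics/top0.png

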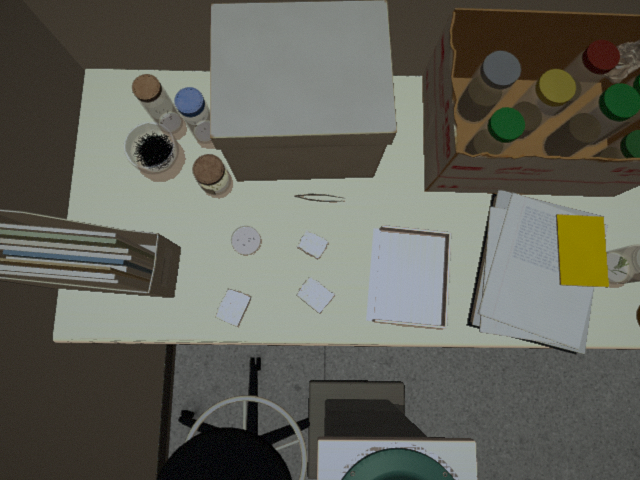

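View pics/scene0.png

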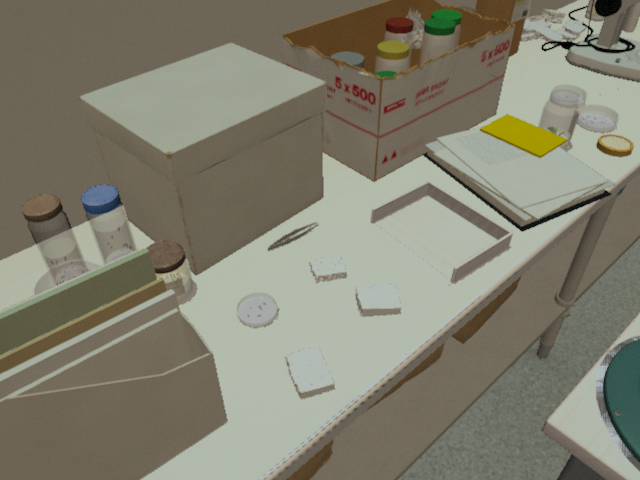

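```bash
cat > look.py <<'E'
from h import *
def scraps(cam="top",names=("scrap_small","scrap_mid","scrap_large")):
    c=imaging.camera(cam)
    for n in names:
        for k in spotter.cut_out(cam,n)[:2]:
            m=k["pixels"].astype(np.uint8); cs=cv2.findContours(m,0,1)[0]
            if not cs: continue
            ct=max(cs,key=cv2.contourArea)[:,0]
            z=0.019 if cam=="top" else 0.01
            w=np.array([ray(c,u,v,z)[:2] for u,v in ct])*1000
            r=cv2.minAreaRect(w.astype(np.float32))
            print(n,round(k["confidence"],2),"ctr",np.round(r[0]),"size",np.round(r[1]),"ang",round(r[2]),"corners",np.round(cv2.boxPoints(r)).astype(int).tolist())
    return c
E
python3 - <<'E'
from look import *
c=scraps("top",("scrap_small","scrap_mid","scrap_large","pan","dish","jar","tweezers"))
for p in [(374,227),(370,322),(449,232),(444,327)]: print("pan top",p,ray(c,*p,.035 if p[0]>400 else 0).round(3))
print("filebox",[ray(c,*p,0).round(3).tolist() for p in [(178,297),(150,297),(340,345)]])
c=imaging.camera("scene")
print("scene filebox",ray(c,226,420,0).round(3),"mouth ends",ray(c,372,222,0).round(3),ray(c,454,276,0).round(3))
E
```

```text
scrap_small 0.59 ctr [542. 176.] size [56. 47.] ang 61 corners [[508, 163], [550, 141], [576, 190], [535, 212]]
scrap_mid 0.94 ctr [409. 338.] size [53. 67.] ang 67 corners [[368, 326], [430, 300], [451, 350], [388, 375]]
scrap_large 0.62 ctr [436. 169.] size [63. 49.] ang 54 corners [[397, 158], [437, 130], [474, 180], [434, 209]]
pan 0.7 ctr [437. 172.] size [65. 50.] ang 51 corners [[397, 162], [437, 131], [477, 181], [438, 213]]
pan 0.67 ctr [479. -28.] size [167. 205.] ang 85 corners [[369, -103], [573, -121], [588, 46], [384, 64]]
dish 0.75 ctr [550. 317.] size [64. 60.] ang 46 corners [[506, 315], [549, 274], [593, 320], [550, 361]]
jar 0.69 ctr [693. 397.] size [99. 66.] ang 29 corners [[633, 403], [665, 344], [752, 392], [720, 450]]
tweezers 0.51 ctr [651. 163.] size [2. 9.] ang 1 corners [[650, 167], [650, 159], [652, 159], [652, 167]]
pan top (374, 227) [0.586 0.042 0.   ]
pan top (370, 322) [0.381 0.052 0.   ]
pan top (449, 232) [ 0.569 -0.111  0.035]
pan top (444, 327) [ 0.372 -0.093  0.035]
filebox [[0.428, 0.457, 0.0], [0.427, 0.515, 0.0], [0.333, 0.115, 0.0]]
scene filebox [0.433 0.463 0.   ] mouth ends [0.586 0.023 0.   ] [0.394 0.029 0.   ]
```

```bash
cat > to.py <<'E'
# usage: to.py yaw_deg_of_tool_y  x,y,z [x,y,z ...]  -> rows from current pose
import sys
from h import *
o,M=rot(); p=np.array(o["position"])
yaw=np.radians(float(sys.argv[1])); y=np.array([np.cos(yaw),np.sin(yaw),0]); z=np.array([0,0,-1.]); T=np.c_[np.cross(y,z),y,z]
rv=np.degrees(R.from_matrix(M.T@T).as_rotvec())/6
print("t",o["clock"],"p",p.round(3),"w",o["gripper_width"],"rot",rv.round(2))
for a in sys.argv[2:]: print(a,((M.T@(np.array(eval(a))-p))*100).round(2))
E
python3 to.py -5 0.45,-0.1,0.23 0.445,0.245,0.23
```

```text
t 1.35 p [ 0.161 -0.604  0.231] w 0.08542052463742528 rot [ -0.    -0.   -11.69]
0.45,-0.1,0.23 [ 40.92 -41.27   0.13]
0.445,0.245,0.23 [ 49.3  -74.74   0.13]
```

```bash
python3 -m pendant '[{"tx":41,"ty":-41.3,"rz":-6},{"tx":41,"ty":-41.3,"rz":-6},{"tx":41,"ty":-41.3,"rz":-6},{"tx":41,"ty":-41.3,"rz":-6},{"tx":41,"ty":-41.3,"rz":-6},{"tx":41,"ty":-41.3,"rz":-6},{"tx":41,"ty":-41.3,"rz":-6},{"tx":41,"ty":-41.3,"rz":-6}]' -0.2
python3 -m pendant '[{"tx":10,"ty":-14,"rz":-5}]'; python3 to.py -5 0.445,0.245,0.23
```

```text
t 1.35 p [ 0.161 -0.604  0.231] w 0.08542052463742528 rot [ -0.    -0.   -11.69]
0.445,0.245,0.23 [ 49.3  -74.74   0.13]schema error: expected keys tx, ty, tz, rx, ry, rz
schema error: expected keys tx, ty, tz, rx, ry, rz
```

```bash
python3 -m pendant '[{"tx":41,"ty":-41.3,"tz":0,"rx":0,"ry":0,"rz":-6},{"tx":41,"ty":-41.3,"tz":0,"rx":0,"ry":0,"rz":-6},{"tx":41,"ty":-41.3,"tz":0,"rx":0,"ry":0,"rz":-6},{"tx":41,"ty":-41.3,"tz":0,"rx":0,"ry":0,"rz":-6},{"tx":41,"ty":-41.3,"tz":0,"rx":0,"ry":0,"rz":-6},{"tx":41,"ty":-41.3,"tz":0,"rx":0,"ry":0,"rz":-6},{"tx":41,"ty":-41.3,"tz":0,"rx":0,"ry":0,"rz":-6},{"tx":41,"ty":-41.3,"tz":0,"rx":0,"ry":0,"rz":-6}]' -0.2
python3 to.py -5 0.45,-0.1,0.23 0.45,0.245,0.23
```

```text
clock: 2.15
position: [0.3606, -0.2555, 0.2316]
orientation: [0.0, 0.903, 0.429, 0.0]
wrist_force: [1.6, -0.2, -0.3]
gripper_width: 0.0343
finger_force: 0.0
t 2.15 p [ 0.361 -0.255  0.232] w 0.034304443571029825 rot [ 0.01  0.   -5.69]
0.45,-0.1,0.23 [17.71 -2.88  0.15]
0.45,0.245,0.23 [ 44.47 -24.65   0.13]
```

```bash
python3 -m pendant '[{"tx":44.5,"ty":-24.6,"tz":0,"rx":0,"ry":0,"rz":-5.7},{"tx":44.5,"ty":-24.6,"tz":0,"rx":0,"ry":0,"rz":-5.7},{"tx":44.5,"ty":-24.6,"tz":0,"rx":0,"ry":0,"rz":-5.7},{"tx":44.5,"ty":-24.6,"tz":0,"rx":0,"ry":0,"rz":-5.7},{"tx":44.5,"ty":-24.6,"tz":0,"rx":0,"ry":0,"rz":-5.7},{"tx":44.5,"ty":-24.6,"tz":0,"rx":0,"ry":0,"rz":-5.7},{"tx":44.5,"ty":-24.6,"tz":0,"rx":0,"ry":0,"rz":-5.7},{"tx":44.5,"ty":-24.6,"tz":0,"rx":0,"ry":0,"rz":-5.7}]'
python3 to.py -5 0.446,0.25,0.06 0.446,0.25,0.003
```

```text
clock: 2.95
position: [0.4308, 0.1384, 0.2317]
orientation: [0.0, 0.737, 0.676, 0.0]
wrist_force: [0.8, -0.9, 0.2]
gripper_width: 0.034
finger_force: 0.0
t 2.95 p [0.431 0.138 0.232] w 0.033994853325711845 rot [0.01 0.   0.01]
0.446,0.25,0.06 [11.26  0.53 17.17]
0.446,0.25,0.003 [11.26  0.53 22.87]
```

```bash
python3 -m pendant '[{"tx":11.3,"ty":0.5,"tz":3,"rx":0,"ry":0,"rz":0},{"tx":11.3,"ty":0.5,"tz":5,"rx":0,"ry":0,"rz":0},{"tx":11.3,"ty":0.5,"tz":8,"rx":0,"ry":0,"rz":0},{"tx":11.3,"ty":0.5,"tz":13,"rx":0,"ry":0,"rz":0},{"tx":11.3,"ty":0.5,"tz":18,"rx":0,"ry":0,"rz":0},{"tx":11.3,"ty":0.5,"tz":20,"rx":0,"ry":0,"rz":0},{"tx":11.3,"ty":0.5,"tz":20,"rx":0,"ry":0,"rz":0}]'
python3 to.py -5 0.446,0.25,0.003
python3 - <<'E'
from look import *
c=scraps("top",("scrap_small","scrap_large")); cv2.imwrite("pics/top1.png",cv2.resize(c["img"][150:360,160:470],None,fx=2.5,fy=2.5))
E
```

```text
clock: 3.65
position: [0.4437, 0.2481, 0.0289]
orientation: [-0.001, 0.737, 0.676, -0.002]
wrist_force: [0.6, 0.3, 0.1]
gripper_width: 0.0343
finger_force: 0.0
t 3.65 p [0.444 0.248 0.029] w 0.03425278146299825 rot [-0.04  0.02  0.02]
0.446,0.25,0.003 [0.22 0.22 2.58]
scrap_small 0.6 ctr [550. 173.] size [53. 25.] ang 64 corners [[527, 155], [549, 144], [573, 191], [550, 202]]
scrap_large 0.17 ctr [694. 398.] size [98. 71.] ang 29 corners [[634, 405], [668, 343], [754, 390], [720, 452]]
```

View pics/top1.png

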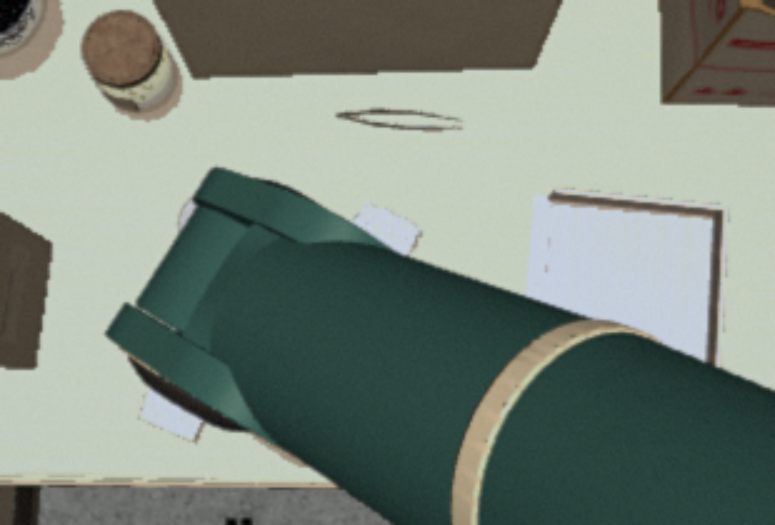

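```bash
python3 -m pendant '[{"tx":0,"ty":0.2,"tz":1.3,"rx":0,"ry":0,"rz":0},{"tx":0,"ty":0.2,"tz":2.6,"rx":0,"ry":0,"rz":0},{"tx":-1.5,"ty":0.3,"tz":2.6,"rx":0,"ry":0,"rz":0},{"tx":-3,"ty":0.4,"tz":2.6,"rx":0,"ry":0,"rz":0},{"tx":-4.5,"ty":0.6,"tz":2.6,"rx":0,"ry":0,"rz":0},{"tx":-6,"ty":0.7,"tz":2.6,"rx":0,"ry":0,"rz":0}]'; python3 to.py -5 0.448,0.0,0.003
```

```text
clock: 4.4
position: [0.4473, 0.1864, 0.0055]
orientation: [0.0, 0.737, 0.676, 0.0]
wrist_force: [0.9, -0.7, 0.0]
gripper_width: 0.0342
finger_force: 0.0
t 4.4 p [0.447 0.186 0.006] w 0.03424193849234502 rot [0.   0.   0.01]
0.448,0.0,0.003 [-18.56   1.68   0.26]
```

```bash
python3 -m pendant '[{"tx":-1.5,"ty":0.1,"tz":0.2,"rx":0,"ry":0,"rz":0},{"tx":-3,"ty":0.3,"tz":0.2,"rx":0,"ry":0,"rz":0},{"tx":-4.5,"ty":0.4,"tz":0.2,"rx":0,"ry":0,"rz":0},{"tx":-6,"ty":0.5,"tz":0.2,"rx":0,"ry":0,"rz":0},{"tx":-7.5,"ty":0.7,"tz":0.2,"rx":0,"ry":0,"rz":0},{"tx":-9,"ty":0.8,"tz":0.2,"rx":0,"ry":0,"rz":0},{"tx":-10.5,"ty":0.9,"tz":0.2,"rx":0,"ry":0,"rz":0},{"tx":-12,"ty":1.1,"tz":0.2,"rx":0,"ry":0,"rz":0}]'; python3 to.py -5 0.448,0.0,0.003
python3 - <<'E'
from look import *
c=imaging.camera("scene"); cv2.imwrite("pics/s1.png",c["img"])
E
```

```text
clock: 5.2
position: [0.4475, 0.0662, 0.0033]
orientation: [0.0, 0.737, 0.676, -0.0]
wrist_force: [2.2, 1.0, -0.8]
gripper_width: 0.0342
finger_force: 0.2
t 5.2 p [0.448 0.066 0.003] w 0.03416974774564657 rot [0.   0.   0.01]
0.448,0.0,0.003 [-6.59  0.62  0.03]
```

View pics/s1.png

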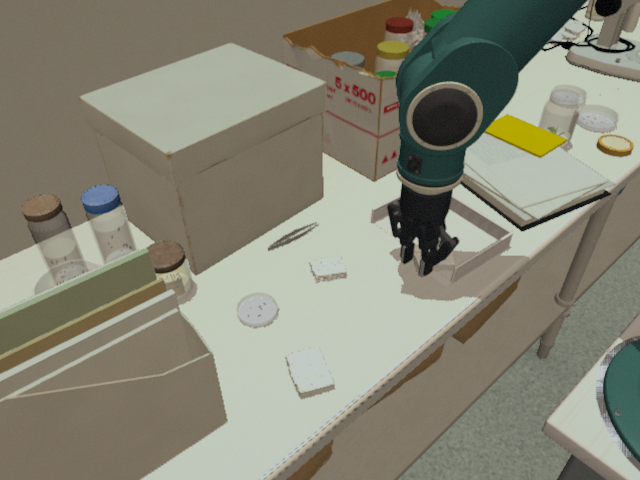

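```bash
python3 -m pendant '[{"tx":-1.5,"ty":0.1,"tz":-0.1,"rx":0,"ry":0,"rz":0},{"tx":-3,"ty":0.3,"tz":-0.2,"rx":0,"ry":0,"rz":0},{"tx":-4,"ty":0.4,"tz":-0.2,"rx":0,"ry":0,"rz":0},{"tx":-5,"ty":0.5,"tz":-0.2,"rx":0,"ry":0,"rz":0},{"tx":-6,"ty":0.6,"tz":-0.2,"rx":0,"ry":0,"rz":0},{"tx":-6.8,"ty":0.7,"tz":-0.2,"rx":0,"ry":0,"rz":0}]'; python3 to.py -5 0.448,0.02,0.003
```

```text
clock: 5.85
position: [0.449, -0.0013, 0.0053]
orientation: [-0.0, 0.737, 0.676, -0.0]
wrist_force: [-1.0, 0.2, 0.5]
gripper_width: 0.034
finger_force: 0.1
t 5.85 p [ 0.449 -0.001  0.005] w 0.034010914084877414 rot [-0.   -0.    0.01]
0.448,0.02,0.003 [ 2.12 -0.28  0.23]
```

```bash
python3 -m pendant '[{"tx":2,"ty":0,"tz":0,"rx":0,"ry":0,"rz":0},{"tx":3,"ty":0,"tz":-5,"rx":0,"ry":0,"rz":0},{"tx":8,"ty":2.5,"tz":-8,"rx":0,"ry":0,"rz":0},{"tx":13,"ty":5,"tz":-10,"rx":0,"ry":0,"rz":0},{"tx":18,"ty":7.8,"tz":-10,"rx":0,"ry":0,"rz":0},{"tx":23,"ty":8.5,"tz":-10,"rx":0,"ry":0,"rz":0},{"tx":25,"ty":8.5,"tz":-8,"rx":0,"ry":0,"rz":0},{"tx":25,"ty":8.5,"tz":-6,"rx":0,"ry":0,"rz":0}]'
python3 - <<'E'
from look import *
for cam in("top","scene"):
    c=scraps(cam); 
    for n in("scrap_small","scrap_mid","scrap_large"): print(cam,n,[(np.round(k["point"],3).tolist(),round(k["confidence"],2)) for k in spotter.place_of(cam,n)[:2]])
    cv2.imwrite(f"pics/{cam}2.png",c["img"])
E
python3 to.py -5 0.548,0.245,0.003
```

```text
clock: 6.65
position: [0.5552, 0.248, 0.0655]
orientation: [-0.001, 0.735, 0.678, 0.002]
wrist_force: [-1.1, -1.2, 0.1]
gripper_width: 0.034
finger_force: 0.0
scrap_mid 0.82 ctr [409. 338.] size [52. 66.] ang 65 corners [[368, 328], [428, 300], [450, 348], [390, 375]]
top scrap_small [([0.552, 0.319, -0.003], 0.41)]
top scrap_mid [([0.409, 0.336, 0.0], 0.88)]
top scrap_large []
scrap_small 0.89 ctr [542. 176.] size [59. 56.] ang 62 corners [[504, 163], [553, 137], [581, 189], [531, 216]]
scrap_mid 0.56 ctr [410. 338.] size [53. 76.] ang 67 corners [[365, 329], [434, 299], [456, 348], [386, 378]]
scrap_large 0.97 ctr [441. -40.] size [71. 71.] ang 46 corners [[391, -41], [441, -90], [491, -40], [440, 10]]
scene scrap_small [([0.547, 0.177, -0.003], 0.83), ([0.556, 0.318, -0.001], 0.67)]
scene scrap_mid [([0.409, 0.339, 0.009], 0.7)]
scene scrap_large [([0.444, -0.034, 0.0], 0.62), ([0.545, 0.175, -0.002], 0.19)]
t 7.35 p [0.555 0.241 0.066] w 0.0341921196991935 rot [ 0.   -0.    0.01]
0.548,0.245,0.003 [ 0.34 -0.76  6.25]
```

View pics/scene2.png

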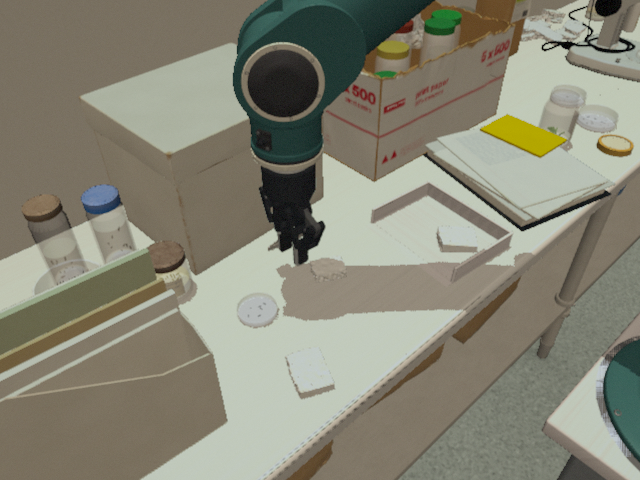

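```bash
python3 -m pendant '[{"tx":0.3,"ty":-0.8,"tz":3,"rx":0,"ry":0,"rz":0},{"tx":0.3,"ty":-0.8,"tz":6.2,"rx":0,"ry":0,"rz":0},{"tx":0.3,"ty":-0.8,"tz":6.2,"rx":0,"ry":0,"rz":0},{"tx":-1.5,"ty":-0.7,"tz":6.2,"rx":0,"ry":0,"rz":0},{"tx":-3,"ty":-0.6,"tz":6.2,"rx":0,"ry":0,"rz":0},{"tx":-4.5,"ty":-0.5,"tz":6.2,"rx":0,"ry":0,"rz":0},{"tx":-6,"ty":-0.4,"tz":6.2,"rx":0,"ry":0,"rz":0},{"tx":-7.5,"ty":-0.4,"tz":6.2,"rx":0,"ry":0,"rz":0}]'; python3 -m pendant '[{"tx":-1.5,"ty":0.1,"tz":0,"rx":0,"ry":0,"rz":0},{"tx":-3,"ty":0.1,"tz":0,"rx":0,"ry":0,"rz":0},{"tx":-4.5,"ty":0.2,"tz":0,"rx":0,"ry":0,"rz":0},{"tx":-6,"ty":0.2,"tz":0,"rx":0,"ry":0,"rz":0}]';python3 to.py -5 0.54,0.01,0.005
python3 - <<'E'
from look import *
scraps("scene",("scrap_small",))
E
```

```text
clock: 8.15
position: [0.5448, 0.1654, 0.0035]
orientation: [0.0, 0.737, 0.676, 0.0]
wrist_force: [-0.4, 0.0, 0.4]
gripper_width: 0.0343
finger_force: 0.1
clock: 8.55
position: [0.5415, 0.1056, 0.0033]
orientation: [-0.0, 0.737, 0.676, 0.0]
wrist_force: [0.7, 0.1, -0.5]
gripper_width: 0.0345
finger_force: 0.2
t 8.55 p [0.542 0.106 0.003] w 0.03449079880530509 rot [ 0.   -0.    0.01]
0.54,0.01,0.005 [-9.54  0.67 -0.17]
scrap_small 0.7 ctr [514.  71.] size [22. 46.] ang 10 corners [[499, 92], [507, 47], [528, 50], [521, 96]]
```

```bash
python3 -m pendant '[{"tx":-1.5,"ty":0.1,"tz":0,"rx":0,"ry":0,"rz":0},{"tx":-3,"ty":0.1,"tz":-0.1,"rx":0,"ry":0,"rz":0},{"tx":-4.5,"ty":0.2,"tz":-0.2,"rx":0,"ry":0,"rz":0},{"tx":-6,"ty":0.2,"tz":-0.2,"rx":0,"ry":0,"rz":0},{"tx":-7.5,"ty":0.3,"tz":-0.2,"rx":0,"ry":0,"rz":0},{"tx":-9,"ty":0.4,"tz":-0.2,"rx":0,"ry":0,"rz":0},{"tx":-10.2,"ty":0.5,"tz":-0.2,"rx":0,"ry":0,"rz":0}]'; python3 to.py -5 0.54,0.03,0.1 0.42,0.34,0.1 0.42,0.4,0.1
```

```text
clock: 9.35
position: [0.5378, 0.0032, 0.0053]
orientation: [0.0, 0.737, 0.676, -0.0]
wrist_force: [0.5, 1.3, 1.0]
gripper_width: 0.0342
finger_force: 0.3
t 9.35 p [0.538 0.003 0.005] w 0.034174098142932235 rot [-0.    0.    0.01]
0.54,0.03,0.1 [ 2.69 -0.01 -9.47]
0.42,0.34,0.1 [ 32.54 -14.64  -9.48]
0.42,0.4,0.1 [ 38.52 -15.16  -9.48]
```

```bash
python3 -m pendant '[{"tx":2,"ty":0,"tz":0,"rx":0,"ry":0,"rz":0},{"tx":3,"ty":0,"tz":-5,"rx":0,"ry":0,"rz":0},{"tx":8,"ty":-2.5,"tz":-9,"rx":0,"ry":0,"rz":0},{"tx":13,"ty":-5,"tz":-11,"rx":0,"ry":0,"rz":0.7},{"tx":18,"ty":-7.8,"tz":-11,"rx":0,"ry":0,"rz":1.4},{"tx":22.5,"ty":-10.5,"tz":-11,"rx":0,"ry":0,"rz":2.1},{"tx":27,"ty":-13,"tz":-11,"rx":0,"ry":0,"rz":2.8},{"tx":31,"ty":-14.4,"tz":-11,"rx":0,"ry":0,"rz":2.8}]'
python3 - <<'E'
from look import *
c=scraps("scene"); cv2.imwrite("pics/scene3.png",c["img"])
for n in("scrap_small","scrap_mid","scrap_large"): print(n,[(np.round(k["point"],3).tolist(),round(k["confidence"],2)) for k in spotter.place_of("scene",n)[:2]])
E
python3 to.py -22 0.424,0.387,0.11 0.424,0.387,0.003
```

```text
clock: 10.15
position: [0.4297, 0.299, 0.1154]
orientation: [0.0, 0.828, 0.56, 0.0]
wrist_force: [1.3, 0.2, 0.0]
gripper_width: 0.0342
finger_force: 0.0
scrap_small 0.97 ctr [530. -29.] size [59. 56.] ang 47 corners [[490, -31], [531, -70], [571, -27], [530, 12]]
scrap_mid 0.82 ctr [409. 338.] size [54. 78.] ang 66 corners [[363, 329], [434, 297], [456, 346], [385, 378]]
scrap_large 0.83 ctr [441. -41.] size [69. 69.] ang 44 corners [[392, -40], [440, -89], [490, -41], [442, 8]]
scrap_small [([0.529, -0.032, -0.001], 0.7)]
scrap_mid [([0.412, 0.34, 0.004], 0.69)]
scrap_large [([0.444, -0.034, 0.002], 0.71), ([0.478, -0.025, 0.001], 0.47)]
t 10.5 p [0.431 0.297 0.115] w 0.03405684449912206 rot [-0.    0.01  0.03]
0.424,0.387,0.11 [ 8.12 -4.04  0.48]
0.424,0.387,0.003 [ 8.13 -4.04 11.18]
```

View pics/scene3.png

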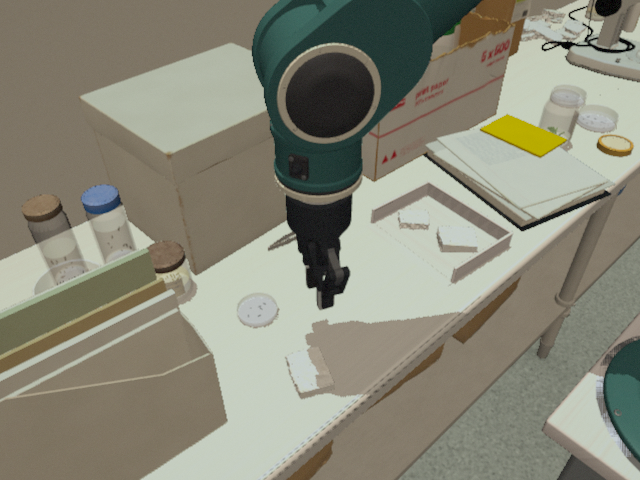

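```bash
python3 -m pendant '[{"tx":4,"ty":-2,"tz":0,"rx":0,"ry":0,"rz":0},{"tx":8.1,"ty":-4,"tz":0,"rx":0,"ry":0,"rz":0},{"tx":8.1,"ty":-4,"tz":4,"rx":0,"ry":0,"rz":0},{"tx":8.1,"ty":-4,"tz":8,"rx":0,"ry":0,"rz":0},{"tx":8.1,"ty":-4,"tz":9,"rx":0,"ry":0,"rz":0},{"tx":8.1,"ty":-4,"tz":9,"rx":0,"ry":0,"rz":0}]'
python3 - <<'E'
from look import *
scraps("top",("scrap_mid","dish")); scraps("scene",("scrap_mid",))
c=imaging.camera("scene"); cv2.imwrite("pics/scene4.png",cv2.resize(c["img"][200:440,160:480],None,fx=2,fy=2))
E
python3 to.py -22 0.424,0.387,0.003
```

```text
clock: 11.1
position: [0.4234, 0.3868, 0.0242]
orientation: [0.0, 0.828, 0.561, -0.001]
wrist_force: [-0.2, -0.4, 1.6]
gripper_width: 0.034
finger_force: 0.0
scrap_mid 0.29 ctr [483. -28.] size [173. 197.] ang 84 corners [[376, -102], [571, -124], [590, 47], [395, 69]]
dish 0.82 ctr [549. 318.] size [64. 61.] ang 46 corners [[505, 316], [549, 274], [593, 320], [549, 362]]
t 11.4 p [0.424 0.388 0.026] w 0.03401688003704142 rot [ 0.01 -0.02  0.04]
0.424,0.387,0.003 [-0.13  0.03  2.34]
```

View pics/scene4.png

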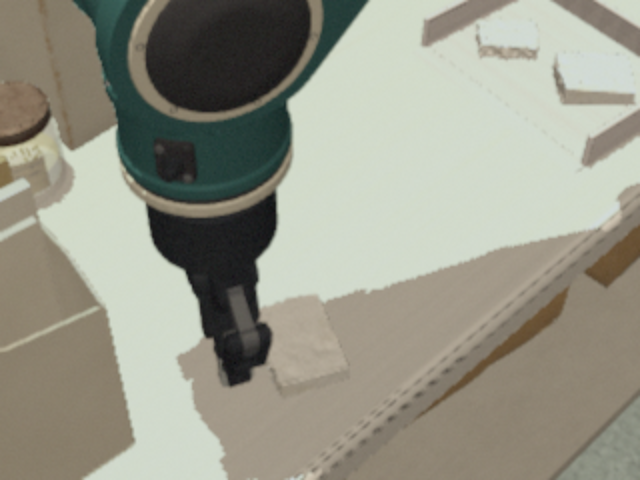

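```bash
python3 -m pendant '[{"tx":0,"ty":0,"tz":1.3,"rx":0,"ry":0,"rz":0},{"tx":0,"ty":0,"tz":2.3,"rx":0,"ry":0,"rz":0},{"tx":-1.4,"ty":0.6,"tz":2.3,"rx":0,"ry":0,"rz":0},{"tx":-2.7,"ty":1.3,"tz":2.3,"rx":0,"ry":0,"rz":-0.2},{"tx":-4,"ty":2.1,"tz":2.3,"rx":0,"ry":0,"rz":-0.5},{"tx":-5.3,"ty":2.8,"tz":2.3,"rx":0,"ry":0,"rz":-0.8},{"tx":-6.6,"ty":3.6,"tz":2.3,"rx":0,"ry":0,"rz":-1.1},{"tx":-8,"ty":4.3,"tz":2.3,"rx":0,"ry":0,"rz":-1.4}]'
python3 - <<'E'
from look import *
scraps("scene",("scrap_mid",)); print([(np.round(k["point"],3).tolist(),round(k["confidence"],2)) for k in spotter.place_of("scene","scrap_mid")[:2]])
E
python3 to.py -5 0.447,0.19,0.003 0.452,0.09,0.003
```

```text
clock: 12.2
position: [0.4337, 0.2962, 0.0017]
orientation: [0.0, 0.784, 0.621, -0.0]
wrist_force: [0.2, 0.1, 0.2]
gripper_width: 0.034
finger_force: 0.0
scrap_mid 0.64 ctr [411. 250.] size [46. 88.] ang 39 corners [[365, 270], [420, 201], [456, 230], [401, 299]]
[([0.422, 0.261, 0.002], 0.74), ([0.475, -0.025, -0.001], 0.57)]
t 12.35 p [0.434 0.296 0.002] w 0.03384408592522572 rot [-0.    0.01 -1.41]
0.447,0.19,0.003 [-10.04   3.74  -0.11]
0.452,0.09,0.003 [-19.65   6.55  -0.11]
```

```bash
python3 -m pendant '[{"tx":-1.4,"ty":0.4,"tz":-0.1,"rx":0,"ry":0,"rz":-0.2},{"tx":-2.8,"ty":0.8,"tz":-0.1,"rx":0,"ry":0,"rz":-0.4},{"tx":-4.2,"ty":1.3,"tz":-0.1,"rx":0,"ry":0,"rz":-0.6},{"tx":-5.6,"ty":1.8,"tz":-0.1,"rx":0,"ry":0,"rz":-0.8},{"tx":-7,"ty":2.3,"tz":-0.1,"rx":0,"ry":0,"rz":-1},{"tx":-8.4,"ty":2.9,"tz":-0.1,"rx":0,"ry":0,"rz":-1.2},{"tx":-9.8,"ty":3.5,"tz":-0.1,"rx":0,"ry":0,"rz":-1.4},{"tx":-11.2,"ty":4,"tz":-0.1,"rx":0,"ry":0,"rz":-1.4}]'
python3 - <<'E'
from look import *
c=scraps("scene",("scrap_mid",)); print([(np.round(k["point"],3).tolist(),round(k["confidence"],2)) for k in spotter.place_of("scene","scrap_mid")[:2]])
cv2.imwrite("pics/scene5.png",cv2.resize(c["img"][160:340,320:560],None,fx=3,fy=3))
E
python3 to.py -5 0.45,0.05,0.005
```

```text
clock: 13.15
position: [0.4469, 0.1796, 0.003]
orientation: [-0.0, 0.737, 0.676, 0.0]
wrist_force: [0.2, 0.4, 0.7]
gripper_width: 0.0341
finger_force: 0.1
scrap_mid 0.88 ctr [414. 146.] size [20. 59.] ang 4 corners [[402, 174], [406, 115], [426, 117], [422, 176]]
scrap_mid 0.61 ctr [441. -41.] size [71. 68.] ang 47 corners [[392, -44], [442, -90], [490, -39], [441, 8]]
[([0.444, 0.142, 0.002], 0.67)]
t 13.3 p [0.447 0.18  0.003] w 0.03392370109321675 rot [-0. -0. -0.]
0.45,0.05,0.005 [-12.87   1.43  -0.2 ]
```

View pics/scene5.png

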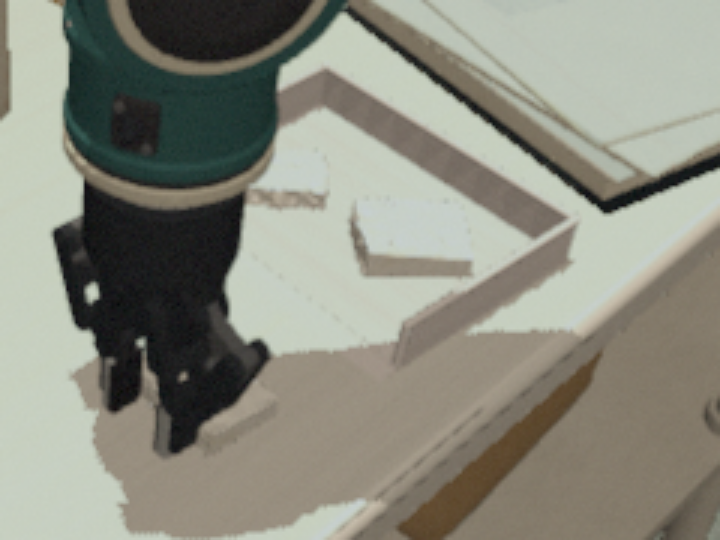

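```bash
python3 -m pendant '[{"tx":-1.4,"ty":0.2,"tz":0,"rx":0,"ry":0,"rz":0},{"tx":-2.8,"ty":0.5,"tz":0,"rx":0,"ry":0,"rz":0},{"tx":-4.2,"ty":0.8,"tz":0,"rx":0,"ry":0,"rz":0},{"tx":-5.6,"ty":1.1,"tz":0,"rx":0,"ry":0,"rz":0},{"tx":-7,"ty":1.3,"tz":0,"rx":0,"ry":0,"rz":0},{"tx":-8.4,"ty":1.5,"tz":0,"rx":0,"ry":0,"rz":0},{"tx":-9.8,"ty":1.7,"tz":0,"rx":0,"ry":0,"rz":0}]'
python3 -m pendant '[{"tx":-1.2,"ty":0.1,"tz":-0.1,"rx":0,"ry":0,"rz":0},{"tx":-2.4,"ty":0.2,"tz":-0.2,"rx":0,"ry":0,"rz":0},{"tx":-3.6,"ty":0.3,"tz":-0.2,"rx":0,"ry":0,"rz":0},{"tx":-4.8,"ty":0.4,"tz":-0.2,"rx":0,"ry":0,"rz":0}]'
python3 - <<'E'
from look import *
c=scraps("scene"); 
for n in("scrap_small","scrap_mid","scrap_large"): print(n,[(np.round(k["point"],3).tolist(),round(k["confidence"],2)) for k in spotter.place_of("scene",n)[:2]])
cv2.imwrite("pics/scene6.png",cv2.resize(c["img"][160:340,320:560],None,fx=3,fy=3))
E
python3 to.py -5 0.45,0.05,0.005
```

```text
clock: 14.0
position: [0.4554, 0.0802, 0.003]
orientation: [-0.0, 0.737, 0.676, 0.0]
wrist_force: [0.3, 0.1, -0.0]
gripper_width: 0.0341
finger_force: 0.1
clock: 14.4
position: [0.4568, 0.0362, 0.0058]
orientation: [-0.001, 0.736, 0.677, 0.004]
wrist_force: [5.9, 73.3, 9.9]
gripper_width: 0.0343
finger_force: 36.8
scrap_small 0.54 ctr [531.   2.] size [9. 9.] ang 47 corners [[524, 2], [531, -4], [537, 3], [531, 9]]
scrap_mid 0.75 ctr [426.   1.] size [58. 19.] ang 84 corners [[414, -27], [433, -29], [439, 29], [420, 30]]
scrap_small [([0.53, -0.028, 0.002], 0.39)]
scrap_mid [([0.456, 0.001, 0.006], 0.72)]
scrap_large [([0.44, -0.058, -0.0], 0.97), ([0.552, 0.32, -0.001], 0.26)]
t 14.75 p [0.457 0.037 0.006] w 0.033669248664802275 rot [ 0.05 -0.07  0.05]
0.45,0.05,0.005 [ 1.25 -0.84  0.11]
```

View pics/scene6.png

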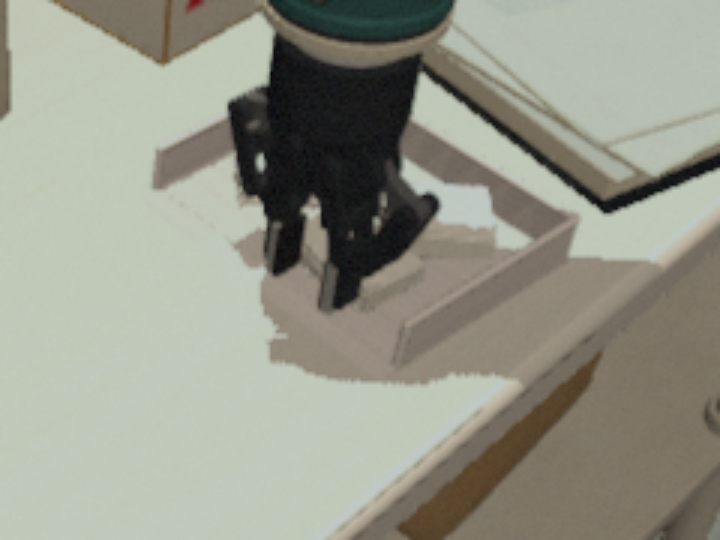

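The mid scrap is in the pan and has jammed the large one against the back wall (73 N at the wrist), so I'm backing off, lifting and moving clear.

```bash
python3 -m pendant '[{"tx":1.5,"ty":0,"tz":0,"rx":0,"ry":0,"rz":0},{"tx":3.5,"ty":0,"tz":0,"rx":0,"ry":0,"rz":0},{"tx":5,"ty":0,"tz":-4,"rx":0,"ry":0,"rz":0},{"tx":8,"ty":0,"tz":-8,"rx":0,"ry":0,"rz":0},{"tx":12,"ty":0,"tz":-11,"rx":0,"ry":0,"rz":0},{"tx":17,"ty":0,"tz":-12,"rx":0,"ry":0,"rz":0},{"tx":22,"ty":0,"tz":-14,"rx":0,"ry":0,"rz":0},{"tx":22,"ty":0,"tz":-14,"rx":0,"ry":0,"rz":0}]'
python3 - <<'E'
from look import *
for cam in("scene","top"):
    c=scraps(cam)
    for n in("scrap_small","scrap_mid","scrap_large","dish","jar","tweezers","pan_mouth"): print(cam,n,[(np.round(k["point"],3).tolist(),round(k["confidence"],2)) for k in spotter.place_of(cam,n)[:2]])
    if cam=="scene": cv2.imwrite("pics/scene7.png",cv2.resize(c["img"][160:340,320:560],None,fx=3,fy=3))
E
```

```text
clock: 15.55
position: [0.4741, 0.2573, 0.1474]
orientation: [-0.001, 0.735, 0.678, 0.002]
wrist_force: [-0.3, -0.6, -0.2]
gripper_width: 0.0344
finger_force: 0.0
scrap_small 0.89 ctr [530. -29.] size [59. 59.] ang 41 corners [[488, -27], [527, -71], [572, -32], [532, 12]]
scrap_small 0.71 ctr [457.   0.] size [62. 78.] ang 83 corners [[414, -26], [491, -35], [499, 26], [422, 36]]
scrap_mid 0.87 ctr [457.   1.] size [66. 82.] ang 82 corners [[411, -26], [493, -38], [502, 28], [421, 40]]
scrap_large 0.7 ctr [441. -64.] size [70. 73.] ang 41 corners [[391, -59], [439, -114], [492, -68], [444, -13]]
scene scrap_small [([0.532, -0.029, -0.001], 0.78)]
scene scrap_mid [([0.456, 0.001, 0.006], 0.77)]
scene scrap_large []
scene dish [([0.555, 0.32, 0.002], 0.68)]
scene jar [([0.687, 0.391, 0.0], 0.56)]
scene tweezers [([0.648, 0.163, 0.004], 0.6)]
scene pan_mouth [([0.488, 0.052, -0.002], 0.95)]
scrap_small 0.74 ctr [530. -26.] size [55. 43.] ang 45 corners [[495, -30], [525, -60], [564, -22], [534, 9]]
top scrap_small [([0.533, -0.031, -0.001], 0.7)]
top scrap_mid []
top scrap_large []
top dish []
top jar [([0.687, 0.389, -0.004], 0.73)]
top tweezers [([0.646, 0.158, -0.001], 0.48)]
top pan_mouth [([0.48, -0.024, -0.002], 0.32), ([0.53, -0.031, 0.002], 0.19)]
```

View pics/scene7.png

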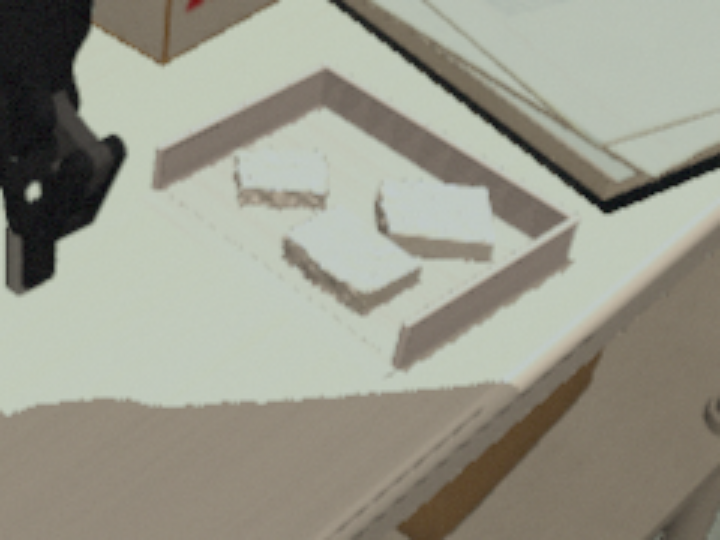

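The picture shows all three scraps lying flat inside the pan: small at about (283,178), large at (437,215) and mid at (350,258). The dish, jar and forceps are where they started, so I'm handing it in.

```bash
python3 -c "
from plant import bot
print(bot.job_done())"
```

```text
the job is handed in; nothing more can be done
None
```

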